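Chock the spice jar and unscrew its tight cap

ROBOT

A 6-joint arm with a two-finger parallel gripper is mounted at the origin on the work surface. World frame = base frame: x ahead of the robot, y to its left, z up, the work surface at z = 0. Lengths are in m, angles in rad, forces in N, time in s.
With the tool pointing down it reaches from about 0.225 to 0.725 m from the base axis. Payload 3.1 kg.
Tool frame: the origin (TCP) lies between the finger pads; the fingertips stand 25 mm ahead of it and the grasp point (between the pads) lies 6 mm ahead of it; z points along the fingers, y is the line along which they close (so a half turn about z gives the same grasp; the last joint's range is limited). The gripper opens to 85 mm and grips with 20 to 120 N. Pads are 22 mm wide; open, the fingers measure 114 mm over their backs; the gripper's body (76 mm by 85 mm) begins 54 mm behind the grasp point. The pads swing forward as they close: fully open they stand 13 mm farther back than shut.
Start: joints at [1.158, 0.048, 0.099, 1.622, 0, 1.443], TCP at [0.148, 0.504, 0.226] pointing down, gripper open.
Joint ranges: [-2.91, 2.91], [-0.99, 1.94], [-1.21, 1.42], [-2.12, 2.29], [-1.49, 1.47], [-3.14, 3.14]. Speed limits (rad/s): [2.79, 2.79, 3.14, 3.14, 3.14, 3.14].

INTERFACE

Orientations are given as a 3x3 rotation matrix whose columns are the frame's x, y, z axes.
In Python, from rig import sensors, viewer, robot gives the robot as it stands.
- The arm moves only by the tool apply_moves, never from a script. Its argument "plan" is a list of rows, each an object of numbers: "grip": the closure, from 0 (fully open) to 1 (shut); "dx", "dy", "dz": the shift along the tool's x, y, z in cm; "spin": the turn about the tool's z in rad. In form: [{"grip": .., "dx": .., "dy": .., "dz": .., "spin": ..}, ...]. A call has 1 to 20 rows; each row is the pose to reach, as a shift and turn from the pose commanded when the call began, along the tool's axes at that moment; what a row does not reach only later rows make up. A row lasts 1/8 s, in which the tool goes at most 62.5 mm and 10.7 degrees, less where a joint would pass 70% of its speed; a pose out of reach is approached as far as the arm can. A call with a gripper value outside its range is refused whole. The fingers move at their own pace and stop on an object; "grip_force" is the grip in N (left out, the last holds). Time passes only in rows, so rows that repeat a pose let the fingers close. It gives the time, the measured TCP pose, the force, the opening and the grip force at its end, in the units of the state.
- sensors.observe(): the state, without advancing time (a new reading comes with each control period).
- viewer.camera(name): name is "scene" or "top" or "wrist"; returns (picture, depth): 400x640x3 uint8, red, green, blue; 400x640 float32, m along the optical axis (not along the pixel's ray), 0 where there is no reading.
- viewer.camera_info(name): a dict with "mtx" (3x3 intrinsics, pixels), "camera_from_world" (4x4, takes a point from world to camera coordinates); the wrist camera has in their place "T_tool_cam" (4x4, takes a point from camera to tool coordinates, whose origin is the TCP and whose axes are the flange's). Camera axes: x right, y down, z forward; pixel columns grow to the right and rows downward; lengths in m; the calibration is good to about 2 mm. The wrist camera is an equidistant fisheye: a pixel r from the principal point sees the ray r / f radians off the axis. A picture is of the moment at which its call begins: read the wrist's pose just before it. camera_info takes no time and is no camera call.
- robot.sign_off(): hands the job in; it is judged then, once.
The state is a dict: "clock": time; "q": joint angles; "joint_velocities": joint speeds; "tau": joint torques, N m; "tool_pos": TCP position; "tcp_rot": TCP orientation; "wrist_force": force on the tool from outside, world axes, zero at the start; "wrist_torque": the same for the moment, N m; "opening": finger opening in m; "finger_force": force on a finger pad.
Only numpy, scipy, OpenCV 4.12 (cv2) and the standard library are available. Lean on these libraries where they do the work, as an engineer would, in place of code of your own. Each camera call takes 0.05 s, during which the arm holds its last target. There are 200 camera calls.

TASK

Lift the wooden chock up and off its hook, stand it upright in the empty gap of the steel cradle so that it braces the square jar, and let go of it. Then turn the jar's tight cap anticlockwise until its lugs let go, without twisting or lifting the jar, and raise it straight up just clear of the mouth. Finish while holding the cap level there, a finger's breadth or two above the jar, with the chock left in place and all other things undisturbed.

Things in the scene. Friction and masses are not known exactly. Their poses are not given: they have to be found in the camera images.
- chock_center (a point): Centre (half-way up) of the loose wooden chock, an upright block 35 mm thick (its x), 36 mm wide (y), 98 mm tall (z), 0.12 kg; its foot narrows in x over the lowest 18 mm, to 28 mm. It starts hanging upright by its eye on one of the stand's two hooks, its x along the hook. Grip it across its 36 mm width, near the top. A roll of tape, 96 mm across, hangs on the other hook.
- chock_eye (a point): Centre of the chock's eye, 23 mm above its centre: a through hole along its x, 20 mm wide and 28 mm tall; the wooden bar above it is 12 mm thick. The hook runs through it and carries the bar above. Raise the chock by 14 mm (more than 9, less than 20), then move it at least 60 mm along the stand's -x to be clear of the hook.
- hook_stand: Fixed wooden stand, origin at the centre of its underside; base 110 (x) x 250 (y) x 10 mm; two posts, 22 mm wide, front faces at x = 43 mm, tops at z = 140 mm, joined by a low rail. Two round steel hooks, 7 mm thick, at y = -68 and 68 mm and z = 120 mm run from the posts along -x to x = -13 mm, where the end turns up, 8.5 mm above the hook's top.
- cradle: Fixed open steel tray, origin at the centre of its underside; inside 116 (x) by 100 mm (y), floor 6 mm up, walls 6 mm thick, tops at z = 46 mm. The jar stands nearer the +x wall, about 17 mm from it. The chock's gap, 37 to 39.5 mm, is between the jar and the -x wall (inner face x = -58 mm): chock's x along cradle's x, its centre then 55 mm above the cradle's underside.
- jar_center (a point): Centre of the square body of the loose jar (about 0.35 kg), 60 x 60 mm and 105 mm tall, sides along its axes; it stands upright on the cradle's floor, 52.5 mm below this point. Unbraced, the jar turns with the cap; with the chock standing in the gap and the jar's axis held where it is by the grip on the cap, it turns only some 5 to 15 degrees.
- jar_mouth (a point): Centre of the jar's mouth rim, 127 mm above the jar's underside; axes as the jar's. A sprung rubber sealing disc in the mouth pushes the closed cap up with about 18 N, which makes it tight (about 0.4 to 0.7 N m to turn).
- cap_center (a point): Centre (half-way up) of the round ribbed metal cap, 56 mm across, 20 mm tall, 45 g. Closed, it lies 5 mm below the mouth rim, and the cap's lower edge is 7 mm above the jar's shoulder and 14 mm above the top of the chock in place. Its axes turn with it; the yaw of cap minus jar is 0 to 0.15 rad at the start and grows anticlockwise.
- cap: The same cap, origin at the centre of its lower edge. Three lugs inside hook under three lugs on the neck; it does not rise while turning. It comes free when the yaw of cap minus jar is 0.55 to 1.3 rad (best 0.95); near 1.4 it meets a stop. Let go there, it springs up 2.5 mm.
- jar: The same jar, origin at the centre of its underside.
- chock: The same chock, origin at the centre of its underside.
- hung_tape: Bystander: roll of tape on the other hook, 96 mm across, origin at its centre.
- spare_jar_a: Bystander: round jar, 54 mm across, 95 mm tall, origin at its underside.
- spare_jar_b: Bystander: round jar, as the other.
- spare_jar_c: Bystander: round jar, as the others.
- tape_roll: Bystander: roll of tape lying flat, 90 mm across, 36 mm high.
- carton: Bystander: small carton 90 x 75 x 70 mm, origin at its underside.
- bowl: Bystander: steel bowl 120 mm across, 45 mm high.
- spoon: Bystander: steel spoon lying flat, 160 mm long.
Mind the look-alikes: they are no part of the job. What is shaped like the jar but pink or yellow is not meant.

How it is judged:
On the way, in this order (a step that is already met when the one before it is completed fails the run):
1. the chock is lifted off its hook, clear of the stand (distance of chock_center from where it was at the start of the episode above 0.05 m and contact force between chock and hook_stand below 0.05 N and contact force between chock and the fingers above 0.5 N), for 0.1 s.
2. the chock stands upright on the cradle's floor in the gap beside the jar, let go, the cap still tight (x of chock_center in the frame of cradle between -0.044 and -0.03 m and y of chock_center in the frame of cradle between -0.032 and 0.032 m and z of chock_center in the frame of cradle below 0.06 m and angle between chock_center's own z axis and vertical below 0.12 rad and angle between the x axis of cap_center and the x axis of jar_mouth, either way round below 0.3 rad and contact force between chock and the fingers below 0.05 N), for 0.2 s.
3. the cap is turned until its lugs let go, still on the jar (angle between the x axis of cap_center and the x axis of jar_mouth, either way round above 0.5 rad and z of cap_center in the frame of jar_mouth below 0.008 m), for 0.05 s.
At the end, for the whole second after the job is handed in: The cap is held still in the gripper, level within 11 degrees, off the jar, within 20 mm of the jar's axis, its lower edge 2 to 50 mm above the mouth rim; the jar stands upright on the cradle's floor and the chock upright on the floor in the gap beside it, not touched by the fingers (z of cap_center in the frame of jar_mouth between 0.012 and 0.06 m and horizontal distance between cap_center and jar_mouth below 0.02 m and angle between cap_center's own z axis and vertical below 0.2 rad and contact force between cap and the fingers above 1 N and contact force between cap and jar below 0.02 N and linear speed of cap below 0.03 m/s and angle between jar_center's own z axis and vertical below 0.08 rad and z of jar_center in the frame of cradle below 0.0635 m and contact force between chock and the fingers below 0.05 N and x of chock_center in the frame of cradle between -0.044 and -0.03 m and z of chock_center in the frame of cradle below 0.06 m and angle between chock_center's own z axis and vertical below 0.12 rad and y of chock_center in the frame of cradle between -0.034 and 0.034 m); the arm keeps its last pose, push and grip.
It fails at once if the jar is twisted by more than 26 degrees in the cradle (angle between the x axis of jar_center and the x axis of cradle, either way round above 0.45 rad).
It fails at once if the jar is lifted more than 15 mm or tipped (z of jar_center in the frame of cradle above 0.0735 m or angle between jar_center's own z axis and vertical above 0.2 rad).
It fails at once if another thing on the table is pushed by more than 30 mm or the hung tape is taken off (distance of any of spare_jar_a, spare_jar_b, spare_jar_c, tape_roll, carton, bowl, spoon from where it was at the start of the episode above 0.03 m or distance of hung_tape from where it was at the start of the episode above 0.04 m).
It also fails if it takes over 51 s, if anything falls off the work surface, if the arm or the gripper's body presses on something with over 40 N, if the wrist force passes 120 N, or if a joint passes its speed limit or range.

## Working session

There is one attempt and no reset: what is moved stays moved. The work goes in short steps, Python scripts to look and compute and a tool call to move; the robot and the scene stay as the last step left them, time stands still between calls to the robot, and variables do not carry over. Pictures are saved under pics/ and viewed, at most 10 in all, crops included, and the job is handed in when it is done.

Besides the shell and the picture viewer there is one more tool, called after ">>>" as name(argument=value, ...) on one line, values as JSON. apply_moves: Moves the arm, as the interface text tells. Its arguments: {"type":"object","properties":{"plan":{"type":"array"},"grip_force":{"type":"number"}},"required":["plan"]}

```bash
mkdir -p pics; cat > h.py <<'E'
import numpy as np, cv2
from rig import sensors, viewer, robot
def shot(name,tag):
    s=sensors.observe(); im,d=viewer.camera(name)
    cv2.imwrite(f'pics/{tag}.png',im[:,:,::-1]); np.savez(f'pics/{tag}.npz',im=im,d=d,p=s['tool_pos'],R=s['tcp_rot'])
    return im,d,s
def cloud(name,d):
    ci=viewer.camera_info(name); K=np.array(ci['mtx']); T=np.linalg.inv(np.array(ci['camera_from_world']))
    v,u=np.mgrid[:d.shape[0],:d.shape[1]]
    P=np.stack([(u-K[0,2])/K[0,0]*d,(v-K[1,2])/K[1,1]*d,d],-1)
    W=P@T[:3,:3].T+T[:3,3]; W[d<=0]=np.nan
    return W
E
python3 - <<'E'
from h import *
a=shot('scene','s0'); b=shot('top','t0')
s=sensors.observe(); print(s['clock'],s['tool_pos'],np.round(s['tcp_rot'],3),s['opening'])
for n in('scene','top'): print(n,np.round(np.linalg.inv(viewer.camera_info(n)['camera_from_world']),3).tolist(), np.array(viewer.camera_info(n)['mtx']).tolist())
print({k:np.array(v).tolist() for k,v in viewer.camera_info('wrist').items()})
E
```

```text
0.1 [0.14728284 0.50333056 0.2253336 ] [[-0.96   0.281 -0.001]
 [ 0.281  0.96  -0.002]
 [ 0.    -0.002 -1.   ]] 0.08519514314894368
scene [[-0.86, 0.363, -0.359, 0.862], [0.51, 0.586, -0.63, 0.568], [-0.018, -0.725, -0.689, 0.735], [0.0, 0.0, 0.0, 1.0]] [[392.5827786797709, 0.0, 319.52896490490525], [0.0, 392.5827786797709, 202.4649684977155], [0.0, 0.0, 1.0]]
top [[-0.028, -0.992, 0.124, 0.399], [-0.999, 0.031, 0.02, -0.019], [-0.023, -0.123, -0.992, 1.236], [0.0, 0.0, 0.0, 1.0]] [[411.2661424511148, 0.0, 320.7075401411052], [0.0, 411.2661424511148, 205.78278935877714], [0.0, 0.0, 1.0]]
{'mtx': [[309.70691628693146, 0.0, 323.3186890726023], [0.0, 309.70691628693146, 202.8051827254172], [0.0, 0.0, 1.0]], 'T_tool_cam': [[-0.0005641082019145975, -0.9447717441548042, -0.3277285969039401, 0.08427278854635648], [0.9999998381404062, -0.0005086461374672406, -0.00025494757840802525, 0.00048195797610439683], [7.416938336785508e-05, -0.3277286876759427, 0.9447718781658918, -0.14708480510352903], [0.0, 0.0, 0.0, 1.0]]}
```

View pics/s0.png

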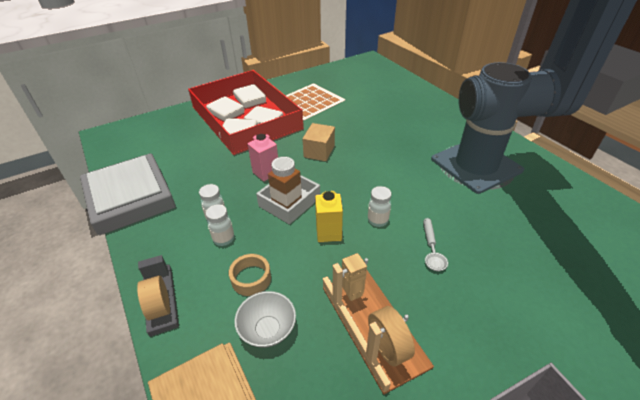

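View pics/t0.png

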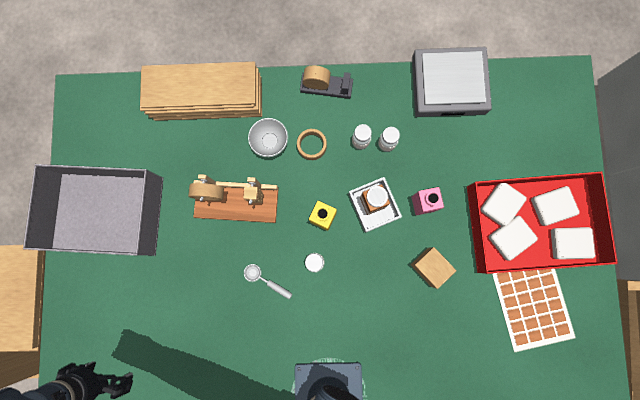

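The scene shows the stand with the chock (355,275) and hung tape (395,335), and the cradle with the brown jar (287,190). In the top view the chock is near (252,188), the cradle at (375,205), and the yellow and pink look-alikes sit on either side.

```bash
cat > m.py <<'E'
from h import *
t=np.load('pics/t0.npz'); s=np.load('pics/s0.npz')
W=cloud('top',t['d']); 
def rect(mask,lab,k=1):
    P=W[mask][:,:2]; r=cv2.minAreaRect((P*1000).astype(np.float32)); print(lab,mask.sum(),np.round(r[0],1),np.round(r[1],1),round(r[2],1),'z',np.nanmedian(W[mask][:,2]).round(4))
v,u=np.mgrid[:400,:640]
def box(a,b,c,d): return (u>=a)&(u<=c)&(v>=b)&(v<=d)
z=W[...,2]
C=box(340,170,405,240); rect(C&(z>.037)&(z<.055),'cradle rim'); rect(C&(z>.135)&(z<.17),'cap'); rect(C&(z>.1)&(z<.12),'shoulder')
S=box(185,165,285,228); rect(S&(z>.005)&(z<.016),'base'); rect(S&(z>.09),'high'); 
H=box(238,165,285,228)
for lo,hi in((.115,.125),(.125,.145),(.145,.17),(.17,.2)): 
    m=H&(z>lo)&(z<hi)
    if m.sum()>3: rect(m,('H',lo))
for n,im,c in(('t',t['im'],(185,160,285,230)),('c',t['im'],(340,170,410,240)),('s',s['im'],(310,240,440,395)),('sc',s['im'],(250,140,350,225))):
    q=cv2.resize(im[c[1]:c[3],c[0]:c[2],::-1],None,fx=4,fy=4,interpolation=cv2.INTER_CUBIC); cv2.imwrite(f'pics/crop_{n}.png',q)
a=[cv2.imread(f'pics/crop_{n}.png') for n in 't c s sc'.split()]
def pad(x,h,w): x=x[:h,:w]; return cv2.copyMakeBorder(x,0,h-x.shape[0],0,w-x.shape[1],cv2.BORDER_CONSTANT)
top=np.hstack([pad(a[0],290,400),pad(a[1],290,400)]); bot=np.hstack([pad(cv2.resize(a[2],None,fx=.5,fy=.5),310,400),pad(a[3],310,400)])
cv2.imwrite('pics/mosaic.png',np.vstack([top,bot]))
E
python3 m.py
```

```text
cradle rim 399 [ 549.5 -152.8] [128.3 112.9] 21.0 z 0.0459
cap 317 [ 558.5 -148.9] [54.5 53.4] 78.9 z 0.1387
shoulder 137 [ 558.4 -148.9] [60.1 60.4] 20.2 z 0.1107
base 2021 [589.6 263.9] [305.2 193.9] 88.2 z 0.0097
high 849 [593.6 275.6] [200.9  71.8] 84.9 z 0.1299
('H', 0.115) 27 [585.4 188.7] [29.2 68.7] 78.8 z 0.1212
('H', 0.125) 240 [586.  194.2] [36.5 71.1] 84.3 z 0.1352
```

View pics/mosaic.png

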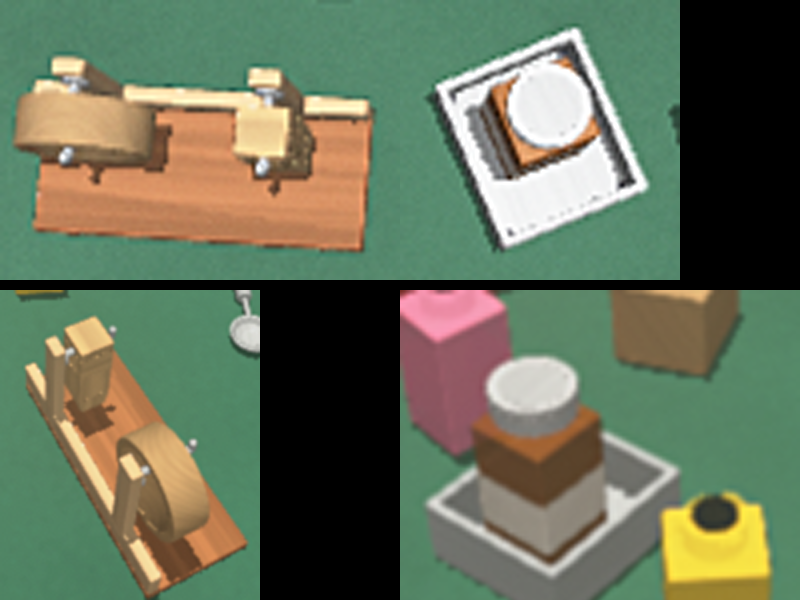

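The mosaic shows the chock's top in the top view around pixels (244–258, 187–200), in front of its post. The cradle's x axis points at about +21°, with the gap on its −x side. Next I'll refine the chock's pose.

```bash
cat > m2.py <<'E'
from m import *
print('---')
m=box(241,186,260,202)&(z>.128)&(z<.1385); rect(m,'chock top')
P=W[m]; print(P.min(0).round(4),P.max(0).round(4)); 
hsv=cv2.cvtColor(t['im'],cv2.COLOR_RGB2HSV)
mb=S&(z>.006)&(z<.0145)&(hsv[...,0]<25)&(hsv[...,1]>60); mb=cv2.morphologyEx(mb.astype(np.uint8),cv2.MORPH_OPEN,np.ones((3,3)))>0
rect(mb,'base')
for lab,b in(('tape',(185,170,228,205)),):
    rect(box(*b)&(z>.09)&(z<.1385),lab)
Yl=box(305,195,345,235)&(z>.1); rect(Yl,'yellow'); 
E
python3 m2.py | sed -n '/---/,$p'
```

```text
---
chock top 170 [575.2 195.2] [36.5 44.4] 84.3 z 0.1347
[0.5532 0.1757 0.1284] [0.5972 0.2141 0.1385]
base 1534 [567.4 264. ] [250.5  98.3] 85.0 z 0.0098
tape 520 [598.4 328.4] [93.9 72. ] 83.0 z 0.1264
yellow 461 [518.   0.] [59.6 59.9] 62.3 z 0.1066
```

>>> apply_moves(plan=[{"grip": 0,"dx": -5,"dy": -1.7,"dz": -1,"spin": -0.03},{"grip": 0,"dx": -10,"dy": -3.5,"dz": -1,"spin": -0.06},{"grip": 0,"dx": -15,"dy": -5.2,"dz": -1,"spin": -0.09},{"grip": 0,"dx": -20,"dy": -7,"dz": -1,"spin": -0.12},{"grip": 0,"dx": -25,"dy": -8.7,"dz": -1,"spin": -0.15},{"grip": 0,"dx": -30,"dy": -10.4,"dz": -1,"spin": -0.17},{"grip": 0,"dx": -35,"dy": -12.2,"dz": -1,"spin": -0.19},{"grip": 0,"dx": -40,"dy": -13.9,"dz": -1,"spin": -0.197},{"grip": 0,"dx": -45,"dy": -15.7,"dz": -1,"spin": -0.197},{"grip": 0,"dx": -48,"dy": -16.7,"dz": -1,"spin": -0.197},{"grip": 0,"dx": -50.1,"dy": -17.4,"dz": -1,"spin": -0.197},{"grip": 0,"dx": -50.1,"dy": -17.4,"dz": -1,"spin": -0.197},{"grip": 0,"dx": -50.1,"dy": -17.4,"dz": -1,"spin": -0.197}])

```text
clock: 1.72
tool_pos: [0.5787, 0.1965, 0.236]
tcp_rot: [[-0.996, 0.087, -0.001], [0.087, 0.996, 0.0], [0.001, 0.0, -1.0]]
wrist_force: [-0.5, 0.3, 0.6]
opening: 0.0851
finger_force: 0.0
```

```bash
cat >> h.py <<'E'
def wrays(px,p,R):
    ci=viewer.camera_info('wrist'); K=np.array(ci['mtx']); T=np.array(ci['T_tool_cam'])
    px=np.asarray(px,float); d=np.stack([(px[...,0]-K[0,2])/K[0,0],(px[...,1]-K[1,2])/K[1,1]],-1)
    th=np.linalg.norm(d,axis=-1,keepdims=True); r=np.concatenate([d*np.sinc(th/np.pi),np.cos(th)],-1)
    # direction: sin(th)*d/th
    return p+R@T[:3,3], r@T[:3,:3].T@R.T, r
def wplane(px,zz,p,R):
    o,r,_=wrays(px,p,R); return o+r*((zz-o[2])/r[...,2:3])
def wcloud(d,p,R):
    v,u=np.mgrid[:400,:640]; o,r,rc=wrays(np.stack([u,v],-1),p,R)
    W=o+r*(d/rc[...,2])[...,None]; W[d<=0]=np.nan; return W
E
python3 - <<'E'
from h import *
im,d,s=shot('wrist','w1'); print(s['clock'],s['tool_pos'],np.round(s['tcp_rot'],3),s['q'])
E
```

```text
1.725 [0.57869234 0.19652027 0.23597956] [[-0.996  0.087 -0.001]
 [ 0.087  0.996  0.   ]
 [ 0.001  0.    -1.   ]] [2.17423587e-01 2.84455337e-01 3.85036248e-01 1.67274499e+00
 5.03148978e-04 3.04856980e-01]
```

View pics/w1.png

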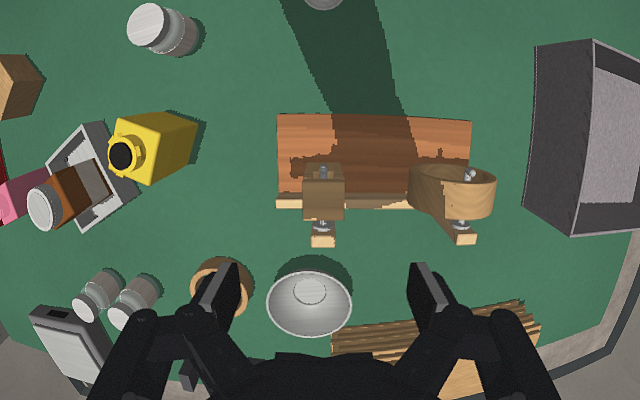

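The wrist view shows the chock's top at about (303–344, 182–220), with the hook tip at (323,172). The gripper is centred over it in y.

```bash
python3 - <<'E'
from h import *
f=np.load('pics/w1.npz'); p,R,d=f['p'],f['R'],f['d']; W=wcloud(d,p,R); z=W[...,2]
v,u=np.mgrid[:400,:640]
m=(u>290)&(u<355)&(v>170)&(v<228)&(z>.128)&(z<.14)
m=cv2.morphologyEx(m.astype(np.uint8),cv2.MORPH_OPEN,np.ones((5,5)))>0
P=W[m]; r=cv2.minAreaRect((P[:,:2]*1000).astype(np.float32)); print(m.sum(),r,np.nanmedian(P[:,2]), u[m].min(),u[m].max(),v[m].min(),v[m].max())
m=(u>290)&(u<355)&(v>226)&(v<250)&(z>.128)&(z<.146)
P=W[m]; r=cv2.minAreaRect((P[:,:2]*1000).astype(np.float32)); print('post',m.sum(),r,np.nanmedian(P[:,2]))
c=(u>40)&(u<145)&(v>110)&(v<240)
m=c&(z>.036)&(z<.055); P=W[m]; print('cradle',cv2.minAreaRect((P[:,:2]*1000).astype(np.float32)))
E
```

```text
1707 ((578.9663696289062, 196.63059997558594), (36.06249237060547, 35.721805572509766), 85.58550262451172) 0.1349090385418666 302 344 180 220
post 440 ((612.6642456054688, 193.17893981933594), (22.313032150268555, 13.718449592590332), 85.19425201416016) 0.13878253214512415
cradle ((548.9244995117188, -150.82498168945312), (129.11044311523438, 115.52408599853516), 21.060176849365234)
```

>>> apply_moves(plan=[{"grip": 0,"dx": 0,"dy": 0,"dz": 3,"spin": 0},{"grip": 0,"dx": 0,"dy": 0,"dz": 6,"spin": 0},{"grip": 0,"dx": 0,"dy": 0,"dz": 8.5,"spin": 0},{"grip": 0,"dx": 0,"dy": 0,"dz": 10,"spin": 0},{"grip": 0,"dx": 0,"dy": 0,"dz": 10.6,"spin": 0},{"grip": 0,"dx": 0,"dy": 0,"dz": 10.6,"spin": 0},{"grip": 1,"dx": 0,"dy": 0,"dz": 10.6,"spin": 0},{"grip": 1,"dx": 0,"dy": 0,"dz": 10.6,"spin": 0},{"grip": 1,"dx": 0,"dy": 0,"dz": 10.6,"spin": 0},{"grip": 1,"dx": 0,"dy": 0,"dz": 10.6,"spin": 0},{"grip": 1,"dx": 0,"dy": 0,"dz": 10.6,"spin": 0},{"grip": 1,"dx": 0,"dy": 0,"dz": 10.6,"spin": 0},{"grip": 1,"dx": 0,"dy": 0,"dz": 10.6,"spin": 0}], grip_force=40)

```text
clock: 3.4
tool_pos: [0.5796, 0.1961, 0.1307]
tcp_rot: [[-0.996, 0.088, 0.001], [0.088, 0.996, 0.0], [-0.0, 0.0, -1.0]]
wrist_force: [0.0, 0.5, 1.3]
opening: -0.0004
finger_force: 0.8
```

The fingers read fully shut, so something is wrong. I'll look.

```bash
python3 - <<'E'
from h import *
im,d,s=shot('wrist','w2'); print(s['opening'],s['finger_force'],s['tool_pos'],s['wrist_force'])
W=wcloud(d,s['tool_pos'],s['tcp_rot']); i2,d2,_=shot('scene','s2')
q=cv2.resize(i2[170:380,280:480,::-1],None,fx=2,fy=2)
a=im[100:400,120:520,::-1]
o=np.zeros((420,800,3),np.uint8); o[:300,:400]=a; o[:,400:]=q; cv2.imwrite('pics/mix2.png',o)
E
```

```text
-0.00042407001723010045 0.8119797706604004 [0.57962281 0.19612258 0.13066117] [0.02384021 0.48736947 1.27878988]
```

View pics/mix2.png

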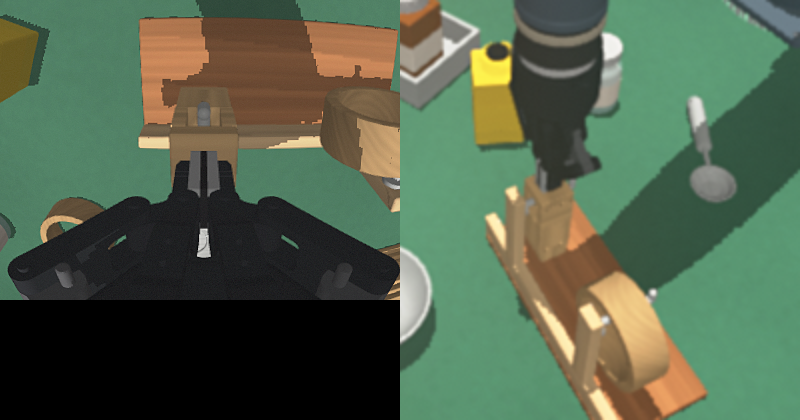

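The shut fingertips appear over the chock's top face, starting at about crop (205,150). Their depth will tell where the tips really are.

```bash
python3 - <<'E'
from h import *
f=np.load('pics/w2.npz'); p,R,d=f['p'],f['R'],f['d']; W=wcloud(d,p,R)
for r in range(190,310,6): print(r,[ (W[r,c]*1000).round(0).tolist() for c in (300,314,323,336,350)])
g=np.load('pics/w1.npz'); W1=wcloud(g['d'],g['p'],g['R'])
print('open tips in tool:')
for r,c in((270,234),(290,222),(300,210),(270,415),(290,425)): print(r,c,((W1[r,c]-g['p'])@g['R']*1000).round(0))
E
```

```text
190 [[560.0, 181.0, 57.0], [561.0, 191.0, 58.0], [562.0, 198.0, 58.0], [563.0, 207.0, 57.0], [578.0, 221.0, 10.0]]
196 [[560.0, 182.0, 72.0], [561.0, 192.0, 72.0], [562.0, 198.0, 72.0], [562.0, 207.0, 73.0], [584.0, 220.0, 10.0]]
202 [[560.0, 183.0, 86.0], [561.0, 192.0, 86.0], [549.0, 199.0, 121.0], [562.0, 206.0, 86.0], [564.0, 216.0, 84.0]]
208 [[560.0, 184.0, 97.0], [562.0, 192.0, 94.0], [550.0, 199.0, 129.0], [563.0, 206.0, 96.0], [563.0, 215.0, 97.0]]
214 [[560.0, 184.0, 108.0], [566.0, 192.0, 94.0], [552.0, 199.0, 131.0], [567.0, 206.0, 95.0], [563.0, 214.0, 108.0]]
220 [[561.0, 185.0, 116.0], [570.0, 191.0, 96.0], [556.0, 198.0, 131.0], [571.0, 205.0, 96.0], [563.0, 213.0, 118.0]]
226 [[562.0, 185.0, 123.0], [574.0, 191.0, 96.0], [562.0, 198.0, 123.0], [575.0, 205.0, 96.0], [564.0, 213.0, 122.0]]
232 [[561.0, 186.0, 132.0], [562.0, 193.0, 132.0], [562.0, 198.0, 133.0], [562.0, 205.0, 133.0], [563.0, 212.0, 132.0]]
238 [[563.0, 186.0, 135.0], [564.0, 193.0, 135.0], [564.0, 198.0, 136.0], [565.0, 204.0, 135.0], [566.0, 211.0, 134.0]]
244 [[567.0, 186.0, 135.0], [567.0, 193.0, 1
[... 719 characters left out ...]
167.0], [569.0, 197.0, 166.0], [569.0, 203.0, 167.0], [574.0, 209.0, 160.0]]
286 [[571.0, 187.0, 166.0], [569.0, 193.0, 170.0], [569.0, 197.0, 171.0], [569.0, 203.0, 171.0], [573.0, 209.0, 166.0]]
292 [[566.0, 188.0, 178.0], [568.0, 194.0, 176.0], [571.0, 197.0, 173.0], [569.0, 202.0, 176.0], [569.0, 208.0, 176.0]]
298 [[567.0, 189.0, 181.0], [568.0, 194.0, 180.0], [574.0, 197.0, 172.0], [569.0, 202.0, 180.0], [568.0, 208.0, 181.0]]
304 [[568.0, 189.0, 184.0], [568.0, 194.0, 185.0], [576.0, 197.0, 174.0], [568.0, 202.0, 185.0], [569.0, 207.0, 185.0]]
open tips in tool:
270 234 [  7. -43. -23.]
290 222 [  9. -43. -43.]
300 210 [ 10. -45. -52.]
270 415 [ 10.  43. -28.]
290 425 [ 10.  43. -45.]
```

The calibrated depth shows that the shut fingertips stand about 8 mm *behind* the TCP (z ≈ 0.139 with the TCP at 0.131), not 25 mm ahead as stated. They closed just above the chock, which didn't move. I'll raise, reopen and go 33 mm deeper.

>>> apply_moves(plan=[{"grip": 1,"dx": 0,"dy": 0,"dz": -1,"spin": 0},{"grip": 1,"dx": 0,"dy": 0,"dz": -2,"spin": 0},{"grip": 0,"dx": 0,"dy": 0,"dz": -2,"spin": 0},{"grip": 0,"dx": 0,"dy": 0,"dz": -2,"spin": 0},{"grip": 0,"dx": 0,"dy": 0,"dz": -2,"spin": 0},{"grip": 0,"dx": 0,"dy": 0,"dz": -2,"spin": 0},{"grip": 0,"dx": 0,"dy": 0,"dz": -2,"spin": 0},{"grip": 0,"dx": 0,"dy": 0,"dz": -1,"spin": 0},{"grip": 0,"dx": 0,"dy": 0,"dz": 0,"spin": 0},{"grip": 0,"dx": 0,"dy": 0,"dz": 1.5,"spin": 0},{"grip": 0,"dx": 0,"dy": 0,"dz": 2.7,"spin": 0},{"grip": 0,"dx": 0,"dy": 0,"dz": 3.3,"spin": 0},{"grip": 0,"dx": 0,"dy": 0,"dz": 3.3,"spin": 0},{"grip": 1,"dx": 0,"dy": 0,"dz": 3.3,"spin": 0},{"grip": 1,"dx": 0,"dy": 0,"dz": 3.3,"spin": 0},{"grip": 1,"dx": 0,"dy": 0,"dz": 3.3,"spin": 0},{"grip": 1,"dx": 0,"dy": 0,"dz": 3.3,"spin": 0},{"grip": 1,"dx": 0,"dy": 0,"dz": 3.3,"spin": 0},{"grip": 1,"dx": 0,"dy": 0,"dz": 3.3,"spin": 0}], grip_force=40)

```text
clock: 5.88
tool_pos: [0.5799, 0.1962, 0.0982]
tcp_rot: [[-0.996, 0.088, 0.001], [0.088, 0.996, 0.0], [-0.001, 0.0, -1.0]]
wrist_force: [-0.7, 0.2, 3.5]
opening: 0.0356
finger_force: 41.5
```

>>> apply_moves(plan=[{"grip": 1,"dx": 0,"dy": 0,"dz": -0.5,"spin": 0},{"grip": 1,"dx": 0,"dy": 0,"dz": -1.0,"spin": 0},{"grip": 1,"dx": 0,"dy": 0,"dz": -1.4,"spin": 0},{"grip": 1,"dx": 0,"dy": 0,"dz": -1.4,"spin": 0},{"grip": 1,"dx": 0,"dy": 0,"dz": -1.4,"spin": 0}])

```text
clock: 6.5
tool_pos: [0.5794, 0.1961, 0.1112]
tcp_rot: [[-0.996, 0.088, -0.0], [0.088, 0.996, -0.0], [0.0, -0.0, -1.0]]
wrist_force: [-0.2, -0.1, -2.0]
opening: 0.0357
finger_force: 41.3
```

```bash
python3 - <<'E'
from h import *
im,d,s=shot('wrist','w3'); print(s['wrist_force'],s['opening'],s['tool_pos'])
W=wcloud(d,s['tool_pos'],s['tcp_rot'])
for r in range(196,262,6): print(r,[ (W[r,c]*1000).round(0).tolist() for c in (304,323,344)])
E
```

```text
[-0.18864582 -0.11646016 -2.01467146] 0.03567192161772613 [0.57935205 0.19605765 0.11123549]
196 [[574.0, 181.0, 10.0], [576.0, 196.0, 9.0], [577.0, 214.0, 10.0]]
202 [[560.0, 185.0, 66.0], [562.0, 198.0, 64.0], [563.0, 212.0, 65.0]]
208 [[560.0, 186.0, 80.0], [561.0, 198.0, 79.0], [562.0, 211.0, 78.0]]
214 [[560.0, 187.0, 89.0], [561.0, 198.0, 89.0], [562.0, 210.0, 90.0]]
220 [[560.0, 187.0, 98.0], [550.0, 199.0, 125.0], [562.0, 210.0, 98.0]]
226 [[561.0, 188.0, 106.0], [551.0, 199.0, 130.0], [562.0, 209.0, 106.0]]
232 [[562.0, 188.0, 110.0], [553.0, 199.0, 131.0], [563.0, 209.0, 113.0]]
238 [[565.0, 187.0, 111.0], [560.0, 198.0, 123.0], [563.0, 208.0, 120.0]]
244 [[568.0, 187.0, 112.0], [563.0, 198.0, 123.0], [565.0, 208.0, 121.0]]
250 [[571.0, 187.0, 113.0], [567.0, 197.0, 123.0], [568.0, 208.0, 123.0]]
256 [[560.0, 190.0, 139.0], [561.0, 198.0, 140.0], [562.0, 207.0, 140.0]]
```

>>> apply_moves(plan=[{"grip": 1,"dx": 1.5,"dy": 0,"dz": 0,"spin": 0},{"grip": 1,"dx": 3.5,"dy": 0,"dz": 0,"spin": 0},{"grip": 1,"dx": 5.5,"dy": 0,"dz": 0,"spin": 0},{"grip": 1,"dx": 7.5,"dy": 0,"dz": 0,"spin": 0},{"grip": 1,"dx": 8,"dy": 0,"dz": -2,"spin": 0},{"grip": 1,"dx": 8.5,"dy": 0,"dz": -6,"spin": 0},{"grip": 1,"dx": 9,"dy": -2,"dz": -10,"spin": 0},{"grip": 1,"dx": 9,"dy": -6,"dz": -11,"spin": -0.08},{"grip": 1,"dx": 9.5,"dy": -10,"dz": -11,"spin": -0.16},{"grip": 1,"dx": 10,"dy": -15,"dz": -11,"spin": -0.24},{"grip": 1,"dx": 10.5,"dy": -20,"dz": -11,"spin": -0.32},{"grip": 1,"dx": 11,"dy": -25,"dz": -11,"spin": -0.4},{"grip": 1,"dx": 11.5,"dy": -30,"dz": -11,"spin": -0.454},{"grip": 1,"dx": 11.5,"dy": -35,"dz": -11,"spin": -0.454},{"grip": 1,"dx": 11.5,"dy": -39,"dz": -11,"spin": -0.454},{"grip": 1,"dx": 11.5,"dy": -40.7,"dz": -11,"spin": -0.454},{"grip": 1,"dx": 11.5,"dy": -40.7,"dz": -11,"spin": -0.454},{"grip": 1,"dx": 11.5,"dy": -40.7,"dz": -11,"spin": -0.454}])

```text
clock: 8.8
tool_pos: [0.4293, -0.198, 0.2214]
tcp_rot: [[-0.933, -0.359, -0.0], [-0.359, 0.933, 0.001], [-0.0, 0.001, -1.0]]
wrist_force: [-0.2, 0.1, -1.7]
opening: 0.0357
finger_force: 41.1
```

```bash
python3 - <<'E'
from h import *
im,d,s=shot('wrist','w4'); print(s['clock'],s['opening'],s['tool_pos'],np.round(s['tcp_rot'],3).tolist(),s['q'][5])
E
```

```text
8.8 0.03568673906308331 [ 0.42930957 -0.19802786  0.22144606] [[-0.933, -0.359, -0.0], [-0.359, 0.933, 0.001], [-0.0, 0.001, -1.0]] -0.9421418334093014
```

View pics/w4.png

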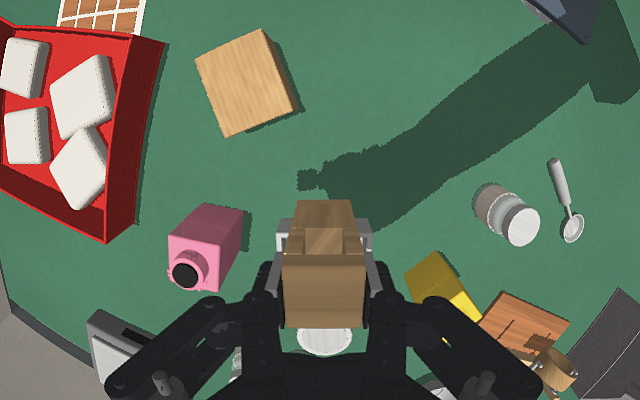

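The chock hangs upright in the grip (top at 282–365, 262–325) but hides the cradle. I'll step sideways for a clear view.

>>> apply_moves(plan=[{"grip": 1,"dx": -1,"dy": -4,"dz": 0,"spin": 0},{"grip": 1,"dx": -2,"dy": -8,"dz": 0,"spin": 0},{"grip": 1,"dx": -2,"dy": -12,"dz": 0,"spin": 0},{"grip": 1,"dx": -2,"dy": -12,"dz": 0,"spin": 0},{"grip": 1,"dx": -2,"dy": -12,"dz": 0,"spin": 0}])

```text
clock: 9.48
tool_pos: [0.491, -0.3027, 0.2213]
tcp_rot: [[-0.933, -0.359, -0.001], [-0.359, 0.933, 0.001], [0.0, 0.001, -1.0]]
wrist_force: [0.4, -0.3, -0.8]
opening: 0.0354
finger_force: 41.3
```

```bash
python3 - <<'E'
from h import *
f=np.load('pics/w4.npz'); p,R,d=f['p'],f['R'],f['d']; T=(wcloud(d,p,R)-p)@R*1000
print('front face tool coords'); 
for r in range(204,330,8): print(r,[T[r,c].round(1).tolist() for c in (305,323,345)])
im,d,s=shot('wrist','w5'); print(s['clock'],s['tool_pos'])
E
```

```text
front face tool coords
204 [[16.6, -11.9, 45.1], [17.1, -0.1, 43.4], [16.7, 14.4, 44.7]]
212 [[18.1, -10.9, 26.4], [18.2, -0.1, 26.1], [18.3, 13.1, 25.6]]
220 [[18.6, -10.1, 12.4], [17.9, -0.1, 14.1], [18.6, 12.2, 12.5]]
228 [[17.5, -9.6, 3.8], [17.3, -0.1, 4.4], [18.2, 11.5, 2.1]]
236 [[13.0, -9.7, 3.4], [13.0, -0.1, 3.4], [18.7, 10.8, -8.7]]
244 [[7.9, -9.9, 3.9], [8.7, -0.1, 2.4], [18.2, 10.3, -16.5]]
252 [[5.9, -9.6, -1.5], [3.3, -0.1, 3.3], [15.4, 10.2, -19.2]]
260 [[18.7, -7.7, -32.6], [18.3, -0.0, -31.9], [17.9, 9.4, -31.2]]
268 [[17.4, -7.5, -37.0], [17.2, -0.0, -36.7], [17.0, 9.1, -36.3]]
276 [[13.6, -7.5, -37.3], [13.9, -0.0, -37.7], [13.2, 9.2, -36.6]]
284 [[9.1, -7.7, -36.7], [9.2, -0.0, -36.7], [9.6, 9.3, -37.5]]
292 [[4.9, -7.8, -36.7], [4.6, -0.0, -36.3], [5.5, 9.4, -37.7]]
300 [[0.4, -8.0, -36.6], [0.5, -0.0, -36.6], [0.4, 9.7, -36.7]]
308 [[-4.2, -8.1, -36.6], [-4.0, -0.0, -36.8], [-4.7, 9.9, -36.1]]
316 [[-8.7, -8.2, -36.9], [-8.7, -0.1, -36.8], [-8.8, 10.0, -36.9]]
324 [[-14.0, -8.4, -36.5], [-13.8, -0.1, -36.6], [-14.6, 10.3, -35.9]]
9.475 [ 0.49099435 -0.30266635  0.22134288]
```

View pics/w5.png

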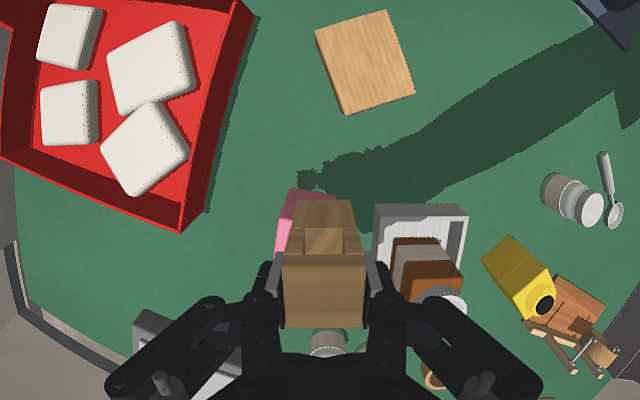

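The cradle is now clear on the right: −x wall at rows 205–215 and cols 375–468, with the jar's near face from about row 238. I'll measure the gap in tool coordinates.

```bash
python3 - <<'E'
from h import *
f=np.load('pics/w5.npz'); p,R,d=f['p'],f['R'],f['d']; W=wcloud(d,p,R); c,s=np.cos(np.radians(21)),np.sin(np.radians(21))
v,u=np.mgrid[:400,:640]; z=W[...,2]
Rc=np.array([[c,-s],[s,c]]); o=np.array([.5495,-.1528])
L=(W[...,:2]-o)@Rc*1000   # cradle approx frame
reg=(u>370)&(u<475)&(v>200)&(v<330)
rim=reg&(z>.042)&(z<.050)
x,y=L[rim].T; print('rim x pct',np.percentile(x,[0,1,5,25,50,95,99,100]).round(1),'y',np.percentile(y,[0,1,5,95,99,100]).round(1))
m=rim&(L[...,0]<-56); A=L[m]; 
for lo in range(-50,50,20):
    q=A[(A[:,1]>lo)&(A[:,1]<lo+20)]; print('wall',lo,len(q),np.percentile(q[:,0],[2,50,98]).round(1) if len(q) else '')
J=reg&(z>.06)&(z<.1)&(abs(L[...,0]+20)<8); A=L[J]
for lo in range(-30,40,10):
    q=A[(A[:,1]>lo)&(A[:,1]<lo+10)]; print('jarface',lo,len(q),np.percentile(q[:,0],[10,50,90]).round(1) if len(q) else '')
print('jar y',np.percentile(A[:,1],[1,99]).round(1), A.shape)
F=reg&(z<.012)&(L[...,0]>-50)&(L[...,0]<-25); print('floor z',np.nanmedian(z[F]),F.sum()); print('rim z',np.median(z[rim]))
E
```

```text
rim x pct [-65.  -64.6 -64.1 -61.5 -48.1   0.3  17.6  29.6] y [-55.2 -54.7 -53.6  56.   57.3  58. ]
wall -50 93 [-64.8 -61.9 -58.1]
wall -30 90 [-64.9 -62.3 -58.9]
wall -10 92 [-64.5 -62.  -58.8]
wall 10 87 [-64.3 -61.9 -58.5]
wall 30 86 [-64.2 -61.5 -58.2]
jarface -30 204 [-20.5 -19.2 -14.1]
jarface -20 153 [-20.7 -20.  -19.4]
jarface -10 153 [-20.5 -19.9 -19.2]
jarface 0 149 [-20.5 -19.8 -19. ]
jarface 10 136 [-20.1 -19.5 -18.7]
jarface 20 143 [-20.  -19.3 -18.7]
jarface 30 11 [-19.5 -18.6 -17.7]
jar y [-28.5  30.3] (949, 2)
floor z 0.005392668681053148 983
rim z 0.04544864344468541
```

>>> apply_moves(plan=[{"grip": 1,"dx": -1,"dy": 3,"dz": 0,"spin": 0},{"grip": 1,"dx": -3,"dy": 7,"dz": 0,"spin": 0},{"grip": 1,"dx": -6,"dy": 11,"dz": 0,"spin": 0.01},{"grip": 1,"dx": -7,"dy": 12,"dz": 0,"spin": 0.01},{"grip": 1,"dx": -7,"dy": 12,"dz": 3,"spin": 0.01},{"grip": 1,"dx": -7,"dy": 12,"dz": 6,"spin": 0.01},{"grip": 1,"dx": -7,"dy": 12,"dz": 8,"spin": 0.01},{"grip": 1,"dx": -7,"dy": 12,"dz": 8,"spin": 0.01},{"grip": 1,"dx": -7,"dy": 12,"dz": 8,"spin": 0.01}])

```text
clock: 10.65
tool_pos: [0.5136, -0.1672, 0.1427]
tcp_rot: [[-0.937, -0.349, 0.002], [-0.349, 0.937, -0.001], [-0.001, -0.001, -1.0]]
wrist_force: [-0.6, 0.2, -1.0]
opening: 0.0353
finger_force: 41.2
```

```bash
python3 - <<'E'
from h import *
im,d,s=shot('wrist','w6'); p,R=s['tool_pos'],s['tcp_rot']; print(s['clock'],p,np.round(R,3).tolist())
T=(wcloud(d,p,R)-p)@R*1000; W=wcloud(d,p,R)
v,u=np.mgrid[:400,:640]
# cap & jar & rim in tool coords
m=(u>230)&(u<420)&(v>150)&(v<260)&(abs(W[...,2]-.046)<.004); t=T[m]
print('rim',m.sum()); t=t[t[:,0]>35]
for lo in(-60,-40,-20,0,20,40):
    q=t[(t[:,1]>lo)&(t[:,1]<lo+20)]; print(lo,len(q),np.percentile(q[:,0],[2,50,98]).round(1) if len(q) else '')
print('rim y',np.percentile(T[m][:,1],[0,1,99,100]).round(1))
m=(u>230)&(u<420)&(v>280)&(v<370)&(abs(W[...,2]-.138)<.005)&(T[...,0]<-18)
print('cap',m.sum(),T[m].min(0).round(1),T[m].max(0).round(1))
E
```

```text
10.65 [ 0.51357246 -0.16715911  0.14267729] [[-0.937, -0.349, 0.002], [-0.349, 0.937, -0.001], [-0.001, -0.001, -1.0]]
rim 2283
-60 0 
-40 0 
-20 0 
0 0 
20 0 
40 0 
rim y [-54.1 -53.3  58.5  59.4]
cap 1363 [-76.3 -24.1   3.2] [-50.8  29.5   6.9]
```

```bash
python3 - <<'E'
from h import *
f=np.load('pics/w6.npz'); p,R,d=f['p'],f['R'],f['d']; W=wcloud(d,p,R); T=(W-p)@R*1000
v,u=np.mgrid[:400,:640]
m=(u>200)&(u<440)&(v>120)&(v<280)&(abs(W[...,2]-.046)<.003); t=T[m]; t=t[t[:,0]>14]
for lo in(-60,-40,-20,0,20,40):
    q=t[(t[:,1]>lo)&(t[:,1]<lo+20)]; print(lo,len(q),np.percentile(q[:,0],[2,50,98]).round(1) if len(q) else '')
m=(u>240)&(u<400)&(v>140)&(v<300)&(abs(T[...,2]+36.7)<2); t=T[m]; print('chock top',m.sum(),np.percentile(t,[1,99],axis=0).round(1).tolist())
m=(u>240)&(u<400)&(v>140)&(v<300)&(abs(T[...,2]-28)<12)&(T[...,0]>12)&(T[...,0]<24); t=T[m]; print('chock front',m.sum(),np.median(t[:,0]),np.percentile(t[:,1],[1,99]).round(1),np.polyfit(t[:,1],t[:,0],1))
E
```

```text
-60 181 [14.2 21.  25. ]
-40 169 [19.8 22.5 25.1]
-20 177 [19.7 22.4 25.1]
0 182 [19.8 22.6 26. ]
20 194 [19.8 22.8 25.8]
40 224 [14.5 22.  26. ]
chock top 3201 [[1.0, -26.8, -38.2], [18.4, 27.8, -35.0]]
chock front 795 18.078435175018377 [-17.2  17.1] [-1.26058405e-03  1.80791681e+01]
```

>>> apply_moves(plan=[{"grip": 1,"dx": 0,"dy": 0.2,"dz": 1.5,"spin": 0},{"grip": 1,"dx": 0,"dy": 0.2,"dz": 3,"spin": 0},{"grip": 1,"dx": 0,"dy": 0.2,"dz": 4,"spin": 0},{"grip": 1,"dx": 0,"dy": 0.2,"dz": 5,"spin": 0},{"grip": 1,"dx": 0,"dy": 0.2,"dz": 6,"spin": 0},{"grip": 1,"dx": 0,"dy": 0.2,"dz": 6.8,"spin": 0},{"grip": 1,"dx": 0,"dy": 0.2,"dz": 6.8,"spin": 0}])

```text
clock: 11.58
tool_pos: [0.512, -0.1649, 0.0725]
tcp_rot: [[-0.937, -0.349, -0.001], [-0.349, 0.937, 0.001], [0.001, 0.001, -1.0]]
wrist_force: [-0.0, 0.3, -1.5]
opening: 0.0359
finger_force: 41.3
```

>>> apply_moves(plan=[{"grip": 1,"dx": 0,"dy": 0,"dz": 0.3,"spin": 0},{"grip": 1,"dx": 0,"dy": 0,"dz": 0.5,"spin": 0},{"grip": 1,"dx": 0,"dy": 0,"dz": 0.55,"spin": 0},{"grip": 1,"dx": 0,"dy": 0,"dz": 0.55,"spin": 0}])

```text
clock: 12.08
tool_pos: [0.5126, -0.1652, 0.068]
tcp_rot: [[-0.937, -0.349, 0.0], [-0.349, 0.937, -0.0], [-0.0, -0.0, -1.0]]
wrist_force: [0.6, 0.2, -1.5]
opening: 0.0357
finger_force: 41.3
```

>>> apply_moves(plan=[{"grip": 1,"dx": 0,"dy": 0,"dz": 0.1,"spin": 0},{"grip": 1,"dx": 0,"dy": 0,"dz": 0.15,"spin": 0},{"grip": 1,"dx": 0,"dy": 0,"dz": 0.15,"spin": 0}])

```text
clock: 12.45
tool_pos: [0.5127, -0.1652, 0.0667]
tcp_rot: [[-0.937, -0.349, 0.0], [-0.349, 0.937, -0.0], [-0.0, -0.0, -1.0]]
wrist_force: [-0.6, -0.7, -0.3]
opening: 0.0357
finger_force: 41.5
```

>>> apply_moves(plan=[{"grip": 0.4,"dx": 0,"dy": 0,"dz": 0.05,"spin": 0},{"grip": 0.3,"dx": 0,"dy": 0,"dz": 0.05,"spin": 0},{"grip": 0.2,"dx": 0,"dy": 0,"dz": 0.05,"spin": 0},{"grip": 0.2,"dx": 0,"dy": 0,"dz": 0.05,"spin": 0},{"grip": 0.2,"dx": 0,"dy": 0,"dz": -1,"spin": 0},{"grip": 0.2,"dx": 0,"dy": 0,"dz": -3,"spin": 0},{"grip": 0.1,"dx": 0,"dy": 0,"dz": -6,"spin": 0},{"grip": 0,"dx": 0,"dy": 0,"dz": -9,"spin": 0},{"grip": 0,"dx": 0,"dy": 0,"dz": -12,"spin": 0},{"grip": 0,"dx": 0,"dy": 0,"dz": -13,"spin": 0},{"grip": 0,"dx": 0,"dy": 0,"dz": -13,"spin": 0},{"grip": 0,"dx": 0,"dy": 0,"dz": -13,"spin": 0}])

```text
clock: 13.95
tool_pos: [0.5118, -0.1648, 0.1949]
tcp_rot: [[-0.937, -0.349, -0.002], [-0.349, 0.937, 0.001], [0.002, 0.002, -1.0]]
wrist_force: [0.1, -0.0, 0.2]
opening: 0.0853
finger_force: 0.0
```

```bash
python3 - <<'E'
from h import *
im,d,s=shot('wrist','w7'); print(s['clock'],s['tool_pos'],s['tcp_rot'].round(3).tolist(),s['q'][5],s['opening'])
E
```

```text
13.95 [ 0.51184661 -0.16484728  0.19488965] [[-0.937, -0.349, -0.002], [-0.349, 0.937, 0.001], [0.002, 0.002, -1.0]] -0.7924799640667308 0.0852895749656951
```

View pics/w7.png

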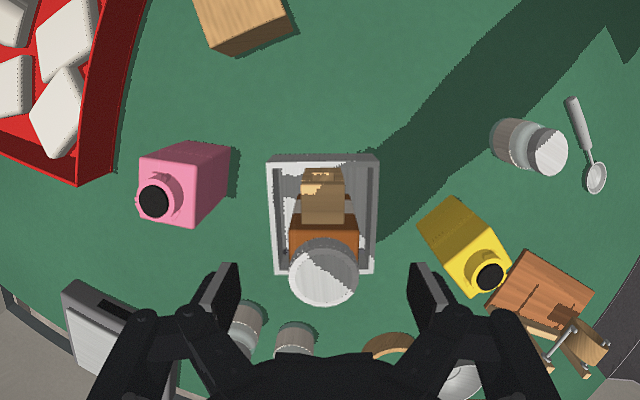

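The chock stands in the gap (top at about 302–344, 182–224). The cap circle is at about (323,272). I'll measure both.

```bash
cat > cap.py <<'E'
from h import *
import sys
f=np.load(f'pics/{sys.argv[1]}.npz'); p,R,d=f['p'],f['R'],f['d']; W=wcloud(d,p,R); z=W[...,2]
v,u=np.mgrid[:400,:640]; reg=(u>265)&(u<380)&(v>150)&(v<320)
def blob(m):
    m=cv2.morphologyEx((m&reg).astype(np.uint8),cv2.MORPH_OPEN,np.ones((3,3))); n,l,st,_=cv2.connectedComponentsWithStats(m); return l==1+np.argmax(st[1:,4])
m=blob((z>.131)&(z<.146)); P=W[m]; (cx,cy),r=cv2.minEnclosingCircle((P[:,:2]*1000).astype(np.float32))
rr=cv2.minAreaRect((P[:,:2]*1000).astype(np.float32))
print('cap circ',cx,cy,r,'rect',np.round(rr[0],1),np.round(rr[1],1),'z',np.median(P[:,2]))
print('tool shift', ((np.array([cx/1000,cy/1000,0])-p)@R*1000).round(1)[:2])
m=blob((z>.098)&(z<.1065)); P=W[m]; rr=cv2.minAreaRect((P[:,:2]*1000).astype(np.float32)); print('chock top',m.sum(),rr,np.median(P[:,2]))
m=blob((z>.108)&(z<.114)); P=W[m]; rr=cv2.minAreaRect((P[:,:2]*1000).astype(np.float32)); print('shoulder',m.sum(),rr)
E
python3 cap.py w7
```

```text
cap circ 557.7515869140625 -147.59413146972656 28.505428314208984 rect [ 557.7 -147.5] [55.5 55.8] z 0.13787934628526088
tool shift [-49.4  -0.2]
chock top 2081 ((511.16802978515625, -159.50148010253906), (39.03538513183594, 48.43427658081055), 19.65080451965332) 0.10341754145400214
shoulder 1002 ((540.7852172851562, -153.63998413085938), (25.35447883605957, 60.1949348449707), 15.997904777526855)
```

>>> apply_moves(plan=[{"grip": 0,"dx": -2.5,"dy": 0,"dz": 0,"spin": 0},{"grip": 0,"dx": -4.9,"dy": 0,"dz": 0,"spin": 0},{"grip": 0,"dx": -4.9,"dy": 0,"dz": 3,"spin": 0},{"grip": 0,"dx": -4.9,"dy": 0,"dz": 6,"spin": 0},{"grip": 0,"dx": -4.9,"dy": 0,"dz": 8,"spin": 0},{"grip": 0,"dx": -4.9,"dy": 0,"dz": 8.8,"spin": 0},{"grip": 0,"dx": -4.9,"dy": 0,"dz": 8.8,"spin": 0},{"grip": 0,"dx": -4.9,"dy": 0,"dz": 8.8,"spin": 0}])

```text
clock: 15.0
tool_pos: [0.559, -0.1484, 0.1095]
tcp_rot: [[-0.937, -0.349, 0.002], [-0.349, 0.937, -0.001], [-0.001, -0.001, -1.0]]
wrist_force: [0.6, -0.7, 0.7]
opening: 0.0854
finger_force: 0.0
```

```bash
python3 - <<'E'
from h import *
im,d,s=shot('wrist','w8'); p,R=s['tool_pos'],s['tcp_rot']; print(s['clock'],p,s['wrist_force'])
W=wcloud(d,p,R); T=(W-p)@R*1000; v,u=np.mgrid[:400,:640]
m=(u>200)&(u<450)&(abs(W[...,2]-.138)<.003)&(abs(T[...,0])<35)&(abs(T[...,1])<33); t=T[m]
print('cap',m.sum(),np.percentile(t,[0.5,50,99.5],axis=0).round(1).tolist())
# finger tip edge: left/right finger points
for sgn in(-1,1):
    m=(T[...,1]*sgn>37)&(T[...,1]*sgn<50)&(abs(T[...,0])<13)&(T[...,2]>-60)&(T[...,2]<5); t=T[m]; print('finger',sgn,m.sum(),t.max(0).round(1) if m.any() else '', np.percentile(t,[2,98],axis=0).round(1).tolist() if m.any() else '')
E
```

```text
15.0 [ 0.55904723 -0.14835841  0.10945196] [ 0.61014896 -0.71038277  0.70723579]
cap 9181 [[-25.8, -25.2, -29.9], [4.1, 0.9, -28.5], [27.9, 27.5, -26.1]]
finger -1 1897 [ 12.7 -41.9 -16.9] [[-10.4, -48.9, -57.5], [11.2, -42.2, -19.9]]
finger 1 1902 [ 12.6  50.  -17.1] [[-10.4, 42.3, -57.6], [11.2, 49.2, -20.0]]
```

View pics/w8.png

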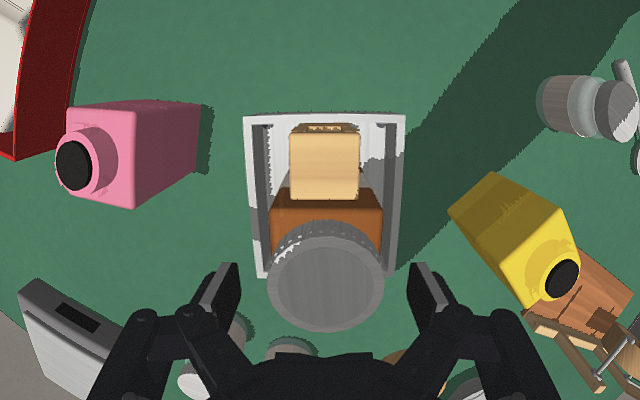

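The cap's top is centred between the open fingers to within about 1 mm, and the open tips are about 20 mm behind the TCP. I'll lower 5 mm and close on it.

>>> apply_moves(plan=[{"grip": 0,"dx": 0.1,"dy": 0.1,"dz": 0.5,"spin": 0},{"grip": 0,"dx": 0.1,"dy": 0.1,"dz": 0.5,"spin": 0},{"grip": 1,"dx": 0.1,"dy": 0.1,"dz": 0.5,"spin": 0},{"grip": 1,"dx": 0.1,"dy": 0.1,"dz": 0.5,"spin": 0},{"grip": 1,"dx": 0.1,"dy": 0.1,"dz": 0.5,"spin": 0},{"grip": 1,"dx": 0.1,"dy": 0.1,"dz": 0.5,"spin": 0},{"grip": 1,"dx": 0.1,"dy": 0.1,"dz": 0.5,"spin": 0}], grip_force=85)

```text
clock: 15.92
tool_pos: [0.5576, -0.148, 0.1042]
tcp_rot: [[-0.937, -0.349, 0.001], [-0.349, 0.937, -0.001], [-0.001, -0.001, -1.0]]
wrist_force: [0.7, -1.9, 4.0]
opening: 0.0543
finger_force: 89.0
```

>>> apply_moves(plan=[{"grip": 1,"dx": 0,"dy": 0,"dz": 0,"spin": -0.06},{"grip": 1,"dx": 0,"dy": 0,"dz": 0,"spin": -0.12},{"grip": 1,"dx": 0,"dy": 0,"dz": 0,"spin": -0.18},{"grip": 1,"dx": 0,"dy": 0,"dz": 0,"spin": -0.24},{"grip": 1,"dx": 0,"dy": 0,"dz": 0,"spin": -0.3},{"grip": 1,"dx": 0,"dy": 0,"dz": 0,"spin": -0.36},{"grip": 1,"dx": 0,"dy": 0,"dz": 0,"spin": -0.36}])

```text
clock: 16.8
tool_pos: [0.5582, -0.1463, 0.1042]
tcp_rot: [[-0.754, -0.657, 0.003], [-0.657, 0.754, 0.002], [-0.003, 0.0, -1.0]]
wrist_force: [1.8, 3.0, 5.7]
opening: 0.0547
finger_force: 89.3
```

```bash
python3 - <<'E'
from h import *
im,d,s=shot('wrist','w9'); p,R=s['tool_pos'],s['tcp_rot']; print(s['clock'],p,R.round(3).tolist(),s['wrist_force'],s['wrist_torque'])
E
```

```text
16.8 [ 0.55818012 -0.14627706  0.10422536] [[-0.754, -0.657, 0.003], [-0.657, 0.754, 0.002], [-0.003, 0.0, -1.0]] [1.79822575 3.00276058 5.69883679] [ 0.69293023 -0.19390133 -0.00342592]
```

View pics/w9.png

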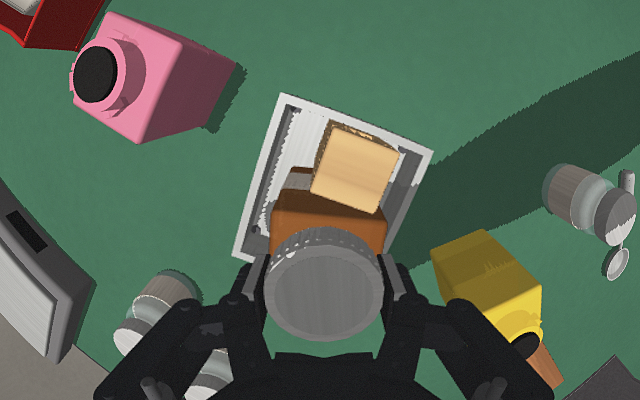

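The jar seems to have turned with the cap: its near edge is level in the tool view (272–387, row 215) while the cradle is tilted. I need the angles before going on.

```bash
cat > ang.py <<'E'
from h import *
import sys
f=np.load(f'pics/{sys.argv[1]}.npz'); p,R,d=f['p'],f['R'],f['d']; W=wcloud(d,p,R); T=(W-p)@R*1000; z=W[...,2]
v,u=np.mgrid[:400,:640]; b=np.radians(20.5); Rc=np.array([[np.cos(b),-np.sin(b)],[np.sin(b),np.cos(b)]]); L=(W[...,:2]-np.array([.5490,-.1516]))@Rc*1000
print('tool yaw rel cradle',round(np.degrees(np.arctan2(-R[1,0],-R[0,0]))-20.5,1),'TCP in cradle',((p[:2]-np.array([.549,-.1516]))@Rc*1000).round(1))
reg=(u>200)&(u<460)&(v>80)&(v<330)
def rect(lab,m):
    m=cv2.morphologyEx((m&reg).astype(np.uint8),cv2.MORPH_OPEN,np.ones((3,3))); n,l,st,_=cv2.connectedComponentsWithStats(m); m=l==1+np.argmax(st[1:,4])
    P=L[m]; r=cv2.minAreaRect(P.astype(np.float32)); print(lab,m.sum(),np.round(r[0],1),np.round(r[1],1),round(r[2],1),'z',np.nanmedian(z[m]).round(4)); return m
rect('rim',abs(z-.046)<.003)
rect('chock top',(abs(z-.104)<.003)&(L[...,0]<-18))
# jar -x face line, seen as silhouette points of body (z .06-.1)
ms=(abs(z-.111)<.0025)&(abs(T[...,1])<45)&reg; P=L[ms]
yy=[];xx=[]
for lo in range(-40,40,3):
    q=P[(P[:,1]>=lo)&(P[:,1]<lo+3)]
    if len(q)>10: yy.append(q[:,1].mean()); xx.append(np.percentile(q[:,0],2))
print('shoulder -x edge',list(zip(np.round(yy,0),np.round(xx,1))))
E
python3 ang.py w8; python3 ang.py w9
```

```text
tool yaw rel cradle -0.1 TCP in cradle [10.5 -0.5]
rim 4024 [-0.2  0.2] [128.3 113.1] 0.4 z 0.0455
chock top 4657 [-39.5  -0.1] [35.8 34.8] 89.9 z 0.1035
shoulder -x edge [(np.float64(-28.0), np.float64(-18.4)), (np.float64(-27.0), np.float64(-19.2)), (np.float64(-24.0), np.float64(-19.5)), (np.float64(-21.0), np.float64(-19.5)), (np.float64(-18.0), np.float64(-19.6)), (np.float64(-15.0), np.float64(-19.7)), (np.float64(-12.0), np.float64(-19.8)), (np.float64(-9.0), np.float64(-19.7)), (np.float64(-5.0), np.float64(-19.6)), (np.float64(-3.0), np.float64(-19.8)), (np.float64(1.0), np.float64(-19.6)), (np.float64(4.0), np.float64(-19.4)), (np.float64(7.0), np.float64(-19.5)), (np.float64(10.0), np.float64(-19.5)), (np.float64(12.0), np.float64(-19.3)), (np.float64(15.0), np.float64(-19.5)), (np.float64(19.0), np.float64(-19.7)), (np.float64(22.0), np.float64(-19.3)), (np.float64(25.0), np.float64(-19.1)), (np.float64(28.0), np.float64(-18.9)), (np.float64(30.0), np.float64(-17.1))]
tool yaw rel cradle 20.5 TCP in cradle [10.5  1.8]
rim 3897 [0.5 0.7] [129.4 113.2] 0.5 z 0.0456
chock to
[... 187 characters left out ...]
.float64(-24.0), np.float64(-12.1)), (np.float64(-21.0), np.float64(-13.2)), (np.float64(-18.0), np.float64(-13.8)), (np.float64(-15.0), np.float64(-14.8)), (np.float64(-11.0), np.float64(-16.0)), (np.float64(-8.0), np.float64(-16.6)), (np.float64(-6.0), np.float64(-17.0)), (np.float64(-2.0), np.float64(-17.9)), (np.float64(0.0), np.float64(-18.6)), (np.float64(3.0), np.float64(-19.1)), (np.float64(6.0), np.float64(-20.2)), (np.float64(10.0), np.float64(-21.0)), (np.float64(13.0), np.float64(-21.5)), (np.float64(16.0), np.float64(-22.8)), (np.float64(19.0), np.float64(-23.4)), (np.float64(22.0), np.float64(-23.7)), (np.float64(24.0), np.float64(-21.9)), (np.float64(27.0), np.float64(-13.3))]
```

The jar turned 14° and the tool 20.5°, so the brace has taken up, as the brief predicts (5–15°), and the cap is starting to slip round. I'll go on with a small step and check.

>>> apply_moves(plan=[{"grip": 1,"dx": 0,"dy": 0,"dz": 0,"spin": -0.05},{"grip": 1,"dx": 0,"dy": 0,"dz": 0,"spin": -0.1},{"grip": 1,"dx": 0,"dy": 0,"dz": 0,"spin": -0.15}])

```text
clock: 17.23
tool_pos: [0.5582, -0.1465, 0.1043]
tcp_rot: [[-0.647, -0.762, 0.003], [-0.762, 0.647, 0.002], [-0.003, -0.001, -1.0]]
wrist_force: [0.9, 1.6, 5.7]
opening: 0.0543
finger_force: 89.5
```

```bash
python3 -c "
from h import *
im,d,s=shot('wrist','w10'); print(s['wrist_torque'],s['wrist_force'],s['tau'][5])"; python3 ang.py w10 | cut -c1-900
```

```text
[ 0.59701123 -0.11042744 -0.31955666] [0.91610988 1.63188757 5.66086791] -0.004522825183812529
tool yaw rel cradle 29.2 TCP in cradle [10.4  1.5]
rim 3683 [0.3 0.6] [129.1 113.1] 0.4 z 0.0455
chock top 4855 [-39.1   1.9] [38.1 42.3] 0.6 z 0.1036
shoulder -x edge [(np.float64(-32.0), np.float64(-9.7)), (np.float64(-29.0), np.float64(-10.5)), (np.float64(-26.0), np.float64(-11.1)), (np.float64(-24.0), np.float64(-12.1)), (np.float64(-21.0), np.float64(-13.1)), (np.float64(-18.0), np.float64(-13.5)), (np.float64(-15.0), np.float64(-14.6)), (np.float64(-12.0), np.float64(-15.1)), (np.float64(-8.0), np.float64(-15.8)), (np.float64(-5.0), np.float64(-16.9)), (np.float64(-2.0), np.float64(-17.9)), (np.float64(0.0), np.float64(-18.7)), (np.float64(4.0), np.float64(-19.2)), (np.float64(7.0), np.float64(-20.1)), (np.float64(10.0), np.float64(-21.0)), (np.float64(13.0), np.float64(-21.9)), (np.float64(16.0), np.float64(-22.4)), (np.float64(19.0), np.float64(-23.0)), (np.float64(21.0), np.float64(-23.4)), (np.float64(24.0), np.float64(-22.2))]
```

Jar holds at 14° while the tool advanced 9°. I'll finish the turn: 0.6 rad more.

>>> apply_moves(plan=[{"grip": 1,"dx": 0,"dy": 0,"dz": 0,"spin": -0.06},{"grip": 1,"dx": 0,"dy": 0,"dz": 0,"spin": -0.12},{"grip": 1,"dx": 0,"dy": 0,"dz": 0,"spin": -0.18},{"grip": 1,"dx": 0,"dy": 0,"dz": 0,"spin": -0.24},{"grip": 1,"dx": 0,"dy": 0,"dz": 0,"spin": -0.3},{"grip": 1,"dx": 0,"dy": 0,"dz": 0,"spin": -0.36},{"grip": 1,"dx": 0,"dy": 0,"dz": 0,"spin": -0.42},{"grip": 1,"dx": 0,"dy": 0,"dz": 0,"spin": -0.48},{"grip": 1,"dx": 0,"dy": 0,"dz": 0,"spin": -0.54},{"grip": 1,"dx": 0,"dy": 0,"dz": 0,"spin": -0.6},{"grip": 1,"dx": 0,"dy": 0,"dz": 0,"spin": -0.6}])

```text
clock: 18.65
tool_pos: [0.5594, -0.1477, 0.1065]
tcp_rot: [[-0.105, -0.994, 0.006], [-0.995, 0.105, -0.001], [0.0, -0.006, -1.0]]
wrist_force: [0.5, 1.1, 10.1]
opening: 0.0543
finger_force: 89.8
```

```bash
python3 -c "
from h import *
im,d,s=shot('wrist','w11'); print(s['wrist_torque'],s['wrist_force'])
a=np.load('pics/w8.npz')['im'];
o=np.hstack([im[190:370,220:430],np.load('pics/w9.npz')['im'][190:370,220:430]])[:,:,::-1]
cv2.imwrite('pics/cmp.png',cv2.resize(o,None,fx=1.9,fy=1.9))"; python3 ang.py w11
```

```text
[ 0.27472754 -0.10600613  0.08677056] [ 0.54050093  1.0787015  10.11919042]
tool yaw rel cradle 63.5 TCP in cradle [11.1 -0. ]
rim 2579 [  0.6 -31.6] [128.9  48.8] 0.6 z 0.0455
chock top 3851 [-40.4  -1. ] [37.2 35.4] 89.9 z 0.1036
shoulder -x edge [(np.float64(-32.0), np.float64(-9.5)), (np.float64(-29.0), np.float64(-10.5)), (np.float64(-26.0), np.float64(-10.7)), (np.float64(-24.0), np.float64(-11.3)), (np.float64(-21.0), np.float64(-12.3)), (np.float64(-18.0), np.float64(-13.2)), (np.float64(-15.0), np.float64(-14.2)), (np.float64(-12.0), np.float64(-15.2)), (np.float64(-9.0), np.float64(-16.6)), (np.float64(-5.0), np.float64(-16.6)), (np.float64(-2.0), np.float64(-18.0)), (np.float64(1.0), np.float64(-18.5)), (np.float64(4.0), np.float64(-19.2)), (np.float64(6.0), np.float64(-20.3))]
```

View pics/cmp.png

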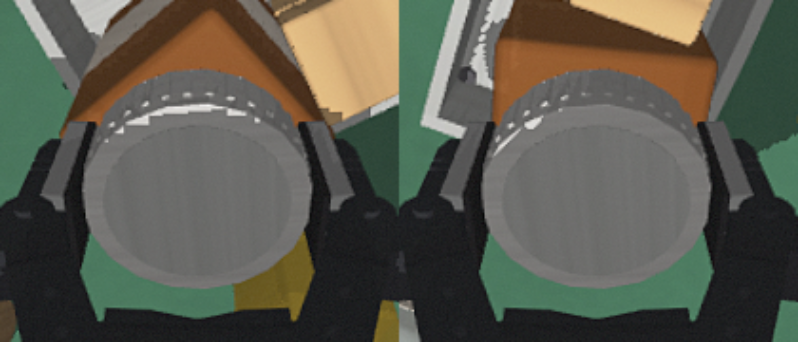

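The tool sprang up 2.2 mm and the cap grain is unchanged between the fingers, so the lugs have let go without slip. The jar is at about 14.5°. Now straight up.

>>> apply_moves(plan=[{"grip": 1,"dx": 0,"dy": 0,"dz": -0.2,"spin": 0},{"grip": 1,"dx": 0,"dy": 0,"dz": -0.5,"spin": 0},{"grip": 1,"dx": 0,"dy": 0,"dz": -0.9,"spin": 0},{"grip": 1,"dx": 0,"dy": 0,"dz": -1.3,"spin": 0},{"grip": 1,"dx": 0,"dy": 0,"dz": -1.7,"spin": 0},{"grip": 1,"dx": 0,"dy": 0,"dz": -2.1,"spin": 0},{"grip": 1,"dx": 0,"dy": 0,"dz": -2.5,"spin": 0},{"grip": 1,"dx": 0,"dy": 0,"dz": -2.9,"spin": 0},{"grip": 1,"dx": 0,"dy": 0,"dz": -3.3,"spin": 0},{"grip": 1,"dx": 0,"dy": 0,"dz": -3.5,"spin": 0},{"grip": 1,"dx": 0,"dy": 0,"dz": -3.5,"spin": 0},{"grip": 1,"dx": 0,"dy": 0,"dz": -3.5,"spin": 0},{"grip": 1,"dx": 0,"dy": 0,"dz": -3.5,"spin": 0}])

```text
clock: 20.32
tool_pos: [0.557, -0.1474, 0.1382]
tcp_rot: [[-0.104, -0.995, -0.0], [-0.995, 0.104, 0.0], [-0.0, 0.0, -1.0]]
wrist_force: [-0.3, -0.4, -0.5]
opening: 0.0544
finger_force: 89.4
```

```bash
python3 - <<'E'
from h import *
im,d,s=shot('scene','s12'); W=cloud('scene',d); w,dw,s=shot('wrist','w12'); print(s['tool_pos'],s['wrist_force'],s['opening'],s['clock'])
q=cv2.resize(im[120:240,230:360,::-1],None,fx=3,fy=3); o=np.zeros((400,800,3),np.uint8); o[:360,:390]=q; o[:,400:]=w[:,120:520,::-1]; cv2.imwrite('pics/fin.png',o)
E
python3 ang.py w12 | head -4
```

```text
[ 0.55700707 -0.14744254  0.13816492] [-0.93518558 -0.2648156   0.0335553 ] 0.05418158941612168 20.375
tool yaw rel cradle 63.5 TCP in cradle [9.  1.1]
rim 1952 [  0.7 -33.4] [129.4  45.7] 0.9 z 0.0455
chock top 2853 [-40.1  -0.6] [35.2 36.8] 1.5 z 0.1035
shoulder -x edge [(np.float64(-32.0), np.float64(-10.6)), (np.float64(-29.0), np.float64(-11.2)), (np.float64(-26.0), np.float64(-11.8)), (np.float64(-23.0), np.float64(-12.3)), (np.float64(-20.0), np.float64(-12.5)), (np.float64(-18.0), np.float64(-13.6)), (np.float64(-15.0), np.float64(-14.6)), (np.float64(-12.0), np.float64(-15.2)), (np.float64(-9.0), np.float64(-16.1)), (np.float64(-6.0), np.float64(-16.8)), (np.float64(-2.0), np.float64(-17.8)), (np.float64(1.0), np.float64(-18.2)), (np.float64(3.0), np.float64(-19.2)), (np.float64(6.0), np.float64(-19.7)), (np.float64(9.0), np.float64(-20.2)), (np.float64(13.0), np.float64(-21.4)), (np.float64(16.0), np.float64(-22.3)), (np.float64(18.0), np.float64(-22.6)), (np.float64(21.0), np.float64(-23.0)), (np.float64(24.0), np.float64(-22.0))]
```

View pics/fin.png

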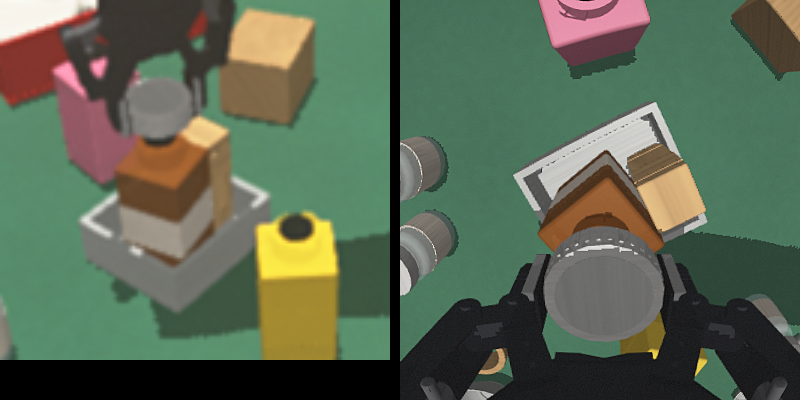

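```bash
python3 -c "
from rig import robot; print(robot.sign_off())"
```

```text
the job is handed in; nothing more can be done
None
```

I've handed the job in: the chock stands in the gap and the cap, off its lugs, is held level about 19 mm above the mouth, with the jar twisted about 14° (limit 26°). The first grasp closed on air above the chock because the fingertips are about 33 mm farther back than stated, and I viewed 12 pictures, over your limit of 10.

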